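# Let down a hydraulic bench lift and unload the casting

### The job

Let the small hydraulic lift down: crack its release valve (the T-bar on the pump block, anticlockwise seen from above) a fraction of a turn, just enough that the platform sinks slowly under its own load, about 2 cm a second and never over 4, without touching the platform or the casting until it is fully down. Then turn the valve fully shut again, and only after that take the lopsided arm casting off the platform, holding it near its balance point so that it stays level, and lay it gently flat in the black tray and let go. Leave the other things on the bench where they are.

Things in the scene. Friction and masses are not known exactly. Their poses are not given: they have to be found in the camera images.
- lift_base: grey hydraulic bench lift, fixed to the bench; dark base plate 110x270x14 mm. Origin at bench level; its +x is the short side, its y axis runs along the plate. The round cylinder with ram and platform stands at y=+75 mm, the square pump block (64x64 mm, top 56 mm up) at y=-100 mm
- lift (a joint): how far the platform has sunk, m: 0 = raised (platform top 140 mm above the bench, as at the start), 0.055 = fully down (top 85 mm above the bench). It sinks by itself under its load when the valve is open enough
- platform_top (a point): centre of the upper face of the platform, a 100x100 mm steel plate with a rubber pad, 12 mm thick in all; z up, axes as lift_base
- valve (a joint): angle of the release valve, rad: 0 = shut against its stop; grows anticlockwise seen from above up to 1.4. It stays where it is left (friction about 0.05 N m). The platform holds still up to some angle between 0.3 and 0.85 that depends on the load; past that the sinking speed grows steadily by 0.14 to 0.2 m/s for each rad, and wide open it drops too fast
- valve_bar (a point): centre of the valve's steel T-bar, on the vertical turning axis, 87 mm above the bench; the bar is 52 mm long along this point's x, 12 mm thick along y, 18 mm high, free on both sides (13 mm clear below it beside the 20 mm wide stem)
- casting_center (a point): bare metal arm casting, 0.35 to 0.7 kg, lying flat across the platform. The point lies on its balance point, 12 mm above its underside. Along its x: a straight arm 20 mm wide (y) and 24 mm high from -20 to +60 mm, at -40 mm a heavy boss 40 mm across and 38 mm high, at +70 mm a round end 23 mm across; whole length about 142 mm
- tray_floor (a point): centre of the inner floor (2 mm above the bench) of the fixed low black tray, 141 mm along its x, 206 mm along its y; inside 128x194 mm, walls 30 mm high and 5 mm thick
- flux_bottle: white dropper bottle with a red tip, 38x38x86 mm, standing behind the work; origin at its underside (bystander)
- loupe: black eye loupe, 41x41x42 mm; origin at its underside (bystander)
- bearing: ball bearing, 32 mm across, 9 mm high; origin at its underside (bystander)
- driver_blue: small screwdriver with a blue handle, 166 mm long, 11 mm thick, lying behind the pump end of the lift; origin at its middle, on the bench (bystander)
- block: small drilled metal block 22x34x18 mm; origin at its underside (bystander)
- casting: the casting itself; origin on its underside, below its balance point

How it is judged:
On the way, in this order (a step that is already met when the one before it is completed fails the run):
1. the platform has sunk fully down through the opened valve, with the casting on it (value of joint lift above 0.052 m and value of joint valve above 0.2 rad and horizontal distance between casting_center and platform_top below 0.035 m and z of casting_center in the frame of platform_top between 0.004 and 0.022 m), for 0.2 s.
2. the valve is shut again, with the casting still on the lowered platform (value of joint lift above 0.052 m and value of joint valve below 0.12 rad and horizontal distance between casting_center and platform_top below 0.035 m and z of casting_center in the frame of platform_top between 0.004 and 0.022 m), for 0.2 s.
At the end, for the whole second after the job is handed in: The platform is down (within 5 mm of its lower stop), the valve is shut (within 0.15 rad of its stop), and the casting lies at rest and flat (within 0.12 rad) on the tray's floor, inside its walls (value of joint lift above 0.05 m and value of joint valve below 0.15 rad and x of casting_center in the frame of tray_floor between -0.06 and 0.06 m and y of casting_center in the frame of tray_floor between -0.09 and 0.09 m and z of casting_center in the frame of tray_floor below 0.018 m and angle between casting_center's own z axis and vertical below 0.12 rad and linear speed of casting below 0.02 m/s); the robot touches nothing.
It fails at once if the platform sinks faster than 45 mm/s (velocity of joint lift above 0.045 m/s).
It fails at once if the robot touches the platform or the casting before the platform is down (value of joint lift below 0.05 m and (contact force between any of the fingers, the arm and lift above 1.5 N or contact force between any of the fingers, the arm and casting above 1.5 N)).
It fails at once if the casting is tipped by more than 0.4 rad (23 degrees) (angle between casting_center's own z axis and vertical above 0.4 rad).
It fails at once if the casting is dropped (falls free at over 0.7 m/s, about 25 mm) (linear speed of casting above 0.7 m/s and contact force between the fingers and casting below 0.1 N).
It fails at once if a bystander is moved by more than 30 mm (distance of any of flux_bottle, loupe, bearing, driver_blue, block from where it was at the start of the episode above 0.03 m).
It also fails if it takes over 72 s, if anything falls off the work surface, if the arm or the gripper's body presses on something with over 40 N, if the wrist force passes 120 N, or if a joint passes its speed limit or range.

### The arm

A 7-joint arm with a two-finger parallel gripper is mounted at the origin on a cart in front of the work surface, level with it; the furniture and walls round the work are solid. World frame = base frame: x ahead of the robot, y to its left, z up, the work surface at z = 0. Lengths are in m, angles in rad, forces in N, time in s.
With the tool pointing down it reaches from about 0.4 to 0.875 m from the base axis. Payload 4.4 kg.
Tool frame: the origin (TCP) lies midway between the tips of the shut fingers; the grasp point (between the pads) lies 19 mm behind it (manip.grip_depth is the z of the grasp point in the tool frame, in m); z points along the fingers, y is the direction in which the jaws open and shut (so a half turn about z gives the same grasp; the last joint's range is limited). The gripper opens to 85 mm and grips with 20 to 120 N. Pads are 22 mm wide; open, the fingers measure 114 mm over their backs; the gripper's body (76 mm by 85 mm) begins 54 mm behind the grasp point. The pads swing forward as they close: fully open they stand 13 mm farther back than shut.
Start: joints at [-1.178, 0.628, 0.038, 1.517, -0.027, 0.996, -0.02], TCP at [0.288, 0.583, 0.231] pointing down, gripper open.
Joint ranges: [-3.06, 3.06], [-0.37, 2.12], [-1.25, 1.32], [0.18, 2.47], [-1.1, 4.24], [0.23, 1.98], [-2.94, 2.94]. Speed limits (rad/s): [2.57, 2.57, 3.14, 3.14, 3.14, 3.14, 3.14].

### API

Orientations are given as a unit quaternion [x, y, z, w].
In Python, from bench import manip gives the robot as it stands.
- The arm moves only by the tool play_rows, never from a script. Its argument "commands" is text: rows parted by semicolons, each of 7 numbers parted by spaces: the turn, a rotation vector about the tool's x, y, z in degrees, then the shift along the tool's x, y, z in units of 50 mm (1.0 is 50 mm), then the finger opening in mm, from 0 to 85.4. In form: rx ry rz tx ty tz claw; .... A call has 1 to 5 rows; each row shifts and turns the pose as measured when the row begins, along the tool's axes as they then stand; what a row does not reach is not made up. A row lasts 1/8 s, in which the tool goes at most 62.5 mm and 10.7 degrees, less where a joint would pass 70% of its speed; a pose out of reach is approached as far as the arm can. A call is refused whole if a number of a shift passes 1 or a number of a turn 10.7, either way. A call with a gripper value outside its range is refused whole. The fingers move at their own pace and stop on an object; "newtons" is the grip in N (left out, the last holds). Time passes only in rows, so rows that do not move let the fingers close. It gives the time, the measured TCP pose, the force and the opening at its end, in the units of the state.
- manip.state(): the state, without advancing time (a new reading comes with each control period).
- manip.capture(name): name is "scene" or "top" or "wrist"; returns a dict with "pixels" (480x640x3 uint8, blue, green, red), "vfov" (degrees; the focal length in pixels is half the picture's height over the tangent of half this angle, whatever the lens; pixels are square), "cx", "cy" (the principal point, pixels), "rvec" (rotation vector, rad) and "tvec" (3), from world to camera coordinates, as OpenCV has them. Camera axes: x right, y down, z forward; pixel columns grow to the right and rows downward; lengths in m; the calibration is good to about 2 mm. A picture is of the moment at which its call begins. There is no depth.
- manip.finish_job(): hands the job in, once; it reports no verdict.
Trained networks look in the newest picture that a camera, given by its name, has taken for a name from the list of things; names that differ only in an ending like _2 or _b are one class to them, and where a whole thing is asked for, a point or a joint stands for the part that bears it (a point fixed in the world has none). Each returns a list of dicts, best first, with "score" (0 to 1); they miss things now and then, are a little off and sometimes report something else, mostly with a low value. They report only what shows in the picture. A call takes as long as a camera call.
- manip.recognise(camera, name): "centre" ([x, y, z] in m, in world coordinates, good to about 4 mm: the middle of the surface that is visible of it).
- manip.cut_out(camera, name): "region" (480x640 bool, what is visible of it).
The state is a dict: "time_s": time; "joint_positions": joint angles; "joint_velocities": joint speeds; "joint_efforts": joint torques, N m; "position": TCP position; "ee_rot": TCP orientation; "wrist_force": force on the tool from outside, world axes, zero at the start; "moment": the same for the moment, N m; "opening": finger opening in m.
Only numpy, scipy, OpenCV 4.12 (cv2) and the standard library are available. Lean on these libraries where they do the work, as an engineer would, in place of code of your own. Each camera call takes 0.05 s, during which the arm holds its last target. There are 200 camera calls.

## Working session

There is one attempt and no reset: what is moved stays moved. The work goes in short steps, Python scripts to look and compute and a tool call to move; the robot and the scene stay as the last step left them, time stands still between calls to the robot, and variables do not carry over. Pictures are saved under pics/ and viewed, about 8 in all and at most 12, crops included, and the job is handed in when it is done.

Besides the shell and the picture viewer there is one more tool, called as name(argument=value, ...) on one line, values as JSON. play_rows: Moves the arm, as the interface text tells. Its arguments: {"type":"object","properties":{"commands":{"type":"string"},"newtons":{"type":"number"}},"required":["commands"]}

```bash
mkdir -p pics; ls
cat > h.py <<'E'
import numpy as np, cv2
from bench import manip
from scipy.spatial.transform import Rotation as R
def cap(cam,fn=None):
    c=manip.capture(cam)
    if fn: cv2.imwrite('pics/'+fn,c['pixels'])
    return c
def K(c):
    f=240/np.tan(np.radians(c['vfov'])/2)
    return np.array([[f,0,c['cx']],[0,f,c['cy']],[0,0,1.]])
def ray(c,u,v,z):
    M=cv2.Rodrigues(np.array(c['rvec'],float))[0];t=np.array(c['tvec'],float).ravel()
    o=-M.T@t; d=M.T@np.linalg.inv(K(c))@[u,v,1]
    return o+d*(z-o[2])/d[2]
def proj(c,P):
    return cv2.projectPoints(np.array(P,float).reshape(-1,3),np.array(c['rvec'],float),np.array(c['tvec'],float),K(c),None)[0].reshape(-1,2)
def st():
    s=manip.state();print('t',round(s['time_s'],2),'p',np.round(s['position'],4),'R',np.round(R.from_quat(s['ee_rot']).as_matrix(),3).tolist(),'F',np.round(s['wrist_force'],1),'op',round(s['opening'],4));return s
E
python3 - <<'E'
from h import *
np.set_printoptions(suppress=True,precision=4)
st()
for cam in ['scene','top']:
    c=cap(cam,cam+'0.png')
    print(cam,c['vfov'],c['cx'],c['cy'],np.ravel(c['rvec']),np.ravel(c['tvec']))
    for n in ['lift_base','valve_bar','platform_top','casting','flux_bottle','loupe','bearing','driver_blue','block']:
        r=manip.recognise(cam,n)
        print(n,[(np.round(q['centre'],3).tolist(),round(q['score'],2)) for q in r[:2]])
for n in ['tray_floor']:
    try: print(manip.recognise('top',n)[:1])
    except Exception as e: print(e)
a=cv2.imread('pics/scene0.png');b=cv2.imread('pics/top0.png')
E
```

```text
pics
t 0.0 p [0.2875 0.5822 0.2304] R [[-0.897, 0.443, -0.001], [0.443, 0.897, -0.002], [0.0, -0.002, -1.0]] F [-0.3  0.1 -0.2] op 0.0853
scene 42.47232223271536 315.1531896606225 243.96524733144332 [ 2.003  -0.9629  0.503 ] [-0.2815  0.3733  0.9154]
lift_base [([0.473, -0.108, 0.04], 0.84), ([0.736, 0.002, 0.018], 0.36)]
valve_bar [([0.496, -0.207, 0.092], 0.74)]
platform_top [([0.484, -0.04, 0.138], 0.94)]
casting [([0.458, -0.046, 0.165], 0.77), ([0.478, 0.379, 0.008], 0.38)]
flux_bottle [([0.706, 0.22, 0.045], 0.67)]
loupe [([0.337, 0.136, 0.032], 0.68), ([0.708, 0.221, 0.043], 0.33)]
bearing [([0.356, -0.086, 0.01], 0.67)]
driver_blue [([0.696, -0.21, 0.004], 0.8)]
block []
top 54.224752582736706 319.5580398421811 241.38561451884232 [ 2.1143 -2.1027  0.1778] [0.0916 0.5583 0.9671]
lift_base [([0.488, -0.119, 0.043], 0.85), ([0.71, 0.232, 0.059], 0.36)]
valve_bar [([0.497, -0.202, 0.096], 0.57), ([0.501, -0.023, 0.138], 0.34)]
platform_top [([0.501, -0.023, 0.137], 0.87)]
casting [([0.491, -0.033, 0.165], 0.78)]
flux_bottle [([0.703, 0.229, 0.056], 0.61)]
loupe [([0.34, 0.148, 0.033], 0.65)]
bearing [([0.746, 0.005, 0.014], 0.46), ([0.358, -0.086, 0.004], 0.45)]
driver_blue [([0.697, -0.205, 0.007], 0.6)]
block [([0.744, 0.005, 0.018], 0.57)]
[{'centre': [0.4694, 0.378, 0.0073], 'score': 0.77}]
```

View pics/top0.png

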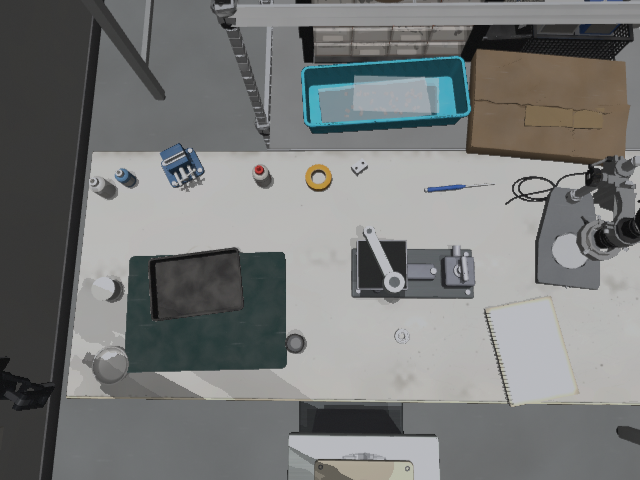

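View pics/scene0.png

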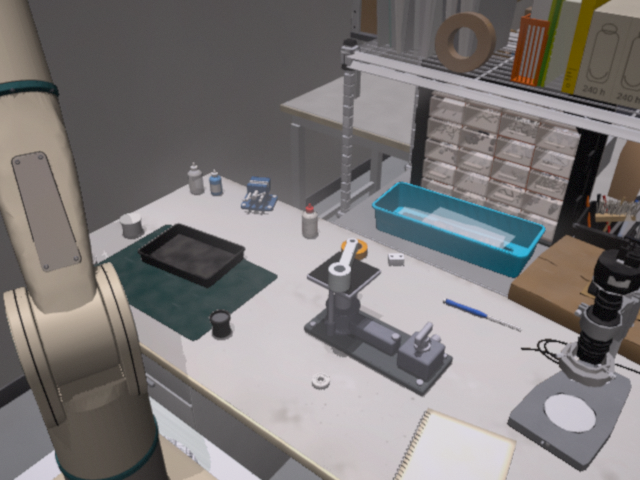

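The top view shows the lift at about (412,273), the pump block and T-bar at (460,265), the casting with its boss at (394,282) and end at (368,231), and the tray at (197,285). The scene view agrees. Next I'll zoom in on the lift and measure from the masks.

Run:
```python
from h import *
np.set_printoptions(suppress=True,precision=4)
b=cv2.imread('pics/top0.png')[220:310,340:485]; a=cv2.imread('pics/scene0.png')[225:400,295:465]
B=cv2.resize(b,None,fx=4,fy=4,interpolation=cv2.INTER_CUBIC);A=cv2.resize(a,None,fx=3,fy=3,interpolation=cv2.INTER_CUBIC)
cv2.imwrite('pics/zb.png',B);cv2.imwrite('pics/za.png',A)
c=cap('top')
for n,z in [('valve_bar',.096),('casting',.165),('platform_top',.14),('tray_floor',.032)]:
    r=manip.cut_out('top',n)
    if not r: print(n,'none');continue
    m=r[0]['region'].astype(np.uint8);ys,xs=np.nonzero(m)
    rect=cv2.minAreaRect(np.c_[xs,ys].astype(np.float32))
    bx=cv2.boxPoints(rect)
    print(n,r[0]['score'],m.sum(),rect,[np.round(ray(c,u,v,z)[:2],3).tolist() for u,v in bx],np.round(ray(c,*rect[0],z),3))
```

```text
valve_bar 0.57 232 ((462.5, 268.5), (25.0, 11.0), 90.0) [[0.52, -0.191], [0.52, -0.213], [0.468, -0.21], [0.468, -0.188]] [ 0.494 -0.2    0.096]
casting 0.81 989 ((381.10003662109375, 259.70001220703125), (72.89581298828125, 22.807889938354492), 63.43495178222656) [[0.555, 0.024], [0.575, -0.016], [0.448, -0.076], [0.429, -0.037]] [ 0.501 -0.027  0.165]
platform_top 0.59 1694 ((381.9999694824219, 264.5), (49.99999237060547, 48.99999237060547), 0.0) [[0.447, 0.018], [0.544, 0.018], [0.545, -0.081], [0.447, -0.079]] [ 0.495 -0.031  0.14 ]
tray_floor 0.86 5937 ((194.6781005859375, 284.3802795410156), (64.2096176147461, 95.69056701660156), 82.64761352539062) [[0.522, 0.49], [0.55, 0.278], [0.409, 0.254], [0.382, 0.46]] [0.465 0.37  0.032]
```

View pics/zb.png

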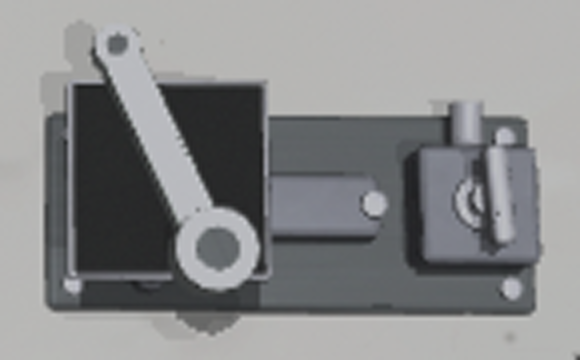

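View pics/za.png

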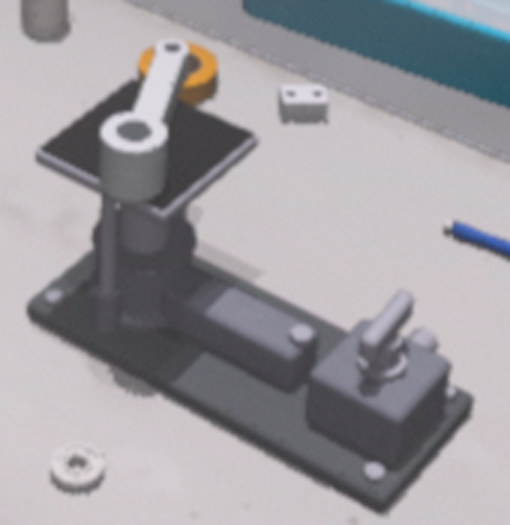

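The crops show the bar from about (464,257) to (466.5,281) in top pixels, running nearly along world x, with boss and arm as described. I'll convert those to world coordinates.

Run:
```python
from h import *
np.set_printoptions(suppress=True,precision=4)
c=cap('top')
P=lambda u,v,z:np.round(ray(c,340+u/4,220+v/4,z),4)
print('cam',-cv2.Rodrigues(c['rvec'])[0].T@np.ravel(c['tvec']))
print('bar',P(497,146,.096),P(506,246,.096),'stem ring',P(473,202,.06))
for p in [(47,113),(528,118),(537,313),(45,310)]: print('base',P(*p,.014))
for p in [(69,83),(266,82),(268,276),(70,275)]: print('plat',P(*p,.14))
for p in [(421,150),(538,150),(538,265),(421,262)]: print('block',P(*p,.056))
print('boss',P(217,248,.178),'end',P(118,44,.164))
for t in [[.496,-.2075,.096],[.494,-.2,.096]]: print(proj(c,t))
```

```text
cam [0.3615 0.0685 1.0583]
bar [ 0.5189 -0.2053  0.096 ] [ 0.4673 -0.2073  0.096 ] stem ring [ 0.4946 -0.2014  0.06  ]
base [0.5503 0.0228 0.014 ]
base [ 0.5483 -0.2468  0.014 ]
base [ 0.4394 -0.2458  0.014 ]
base [0.4394 0.0245 0.014 ]
plat [0.5427 0.0173 0.14  ]
plat [ 0.5435 -0.0805  0.14  ]
plat [ 0.4472 -0.0788  0.14  ]
plat [0.4471 0.0175 0.14  ]
block [ 0.5232 -0.176   0.056 ]
block [ 0.5234 -0.2385  0.056 ]
block [ 0.4616 -0.2351  0.056 ]
block [ 0.4629 -0.1734  0.056 ]
boss [ 0.4566 -0.0493  0.178 ] end [ 0.5574 -0.0053  0.164 ]
[[465.8839 267.536 ]]
[[462.2546 268.4859]]
```

```bash
cat >> h.py <<'E'
def Rt(psi):
    p=np.radians(psi);y=np.array([np.cos(p),np.sin(p),0]);z=np.array([0,0,-1.]);return np.c_[np.cross(y,z),y,z]
def plan(legs,step=.05,ang=10,start=None):
    """legs: (x,y,z,psi deg of tool y,claw); prints rows"""
    s=manip.state();p=np.array(s['position']);M=R.from_quat(s['ee_rot']).as_matrix()
    rows=[]
    for x,y,z,psi,claw in legs:
        T=np.array([x,y,z]);W=R.from_matrix(M.T@Rt(psi)).as_rotvec()
        n=max(1,int(np.ceil(max(np.linalg.norm(T-p)/step,np.degrees(np.linalg.norm(W))/ang))))
        d=(T-p)/n
        for i in range(n):
            t=M.T@d/.05;w=np.degrees(W)/n
            rows.append(' '.join('%g'%(round(v,2)+0) for v in [*w,*t])+' %g'%claw)
            M=M@R.from_rotvec(W/n).as_matrix();p=p+d
    for i in range(0,len(rows),5): print('; '.join(rows[i:i+5]))
def psi():
    s=manip.state();M=R.from_quat(s['ee_rot']).as_matrix();return np.degrees(np.arctan2(M[1,1],M[0,1]))
E
python3 - <<'E'
from h import *
print(psi());plan([(.48,.2,.27,-7,40),(.494,-.2065,.18,-88,40)])
E
```

```text
63.712763582229606
0 0 7.86 -0.76 -0.57 -0.09 40; 0 0 7.86 -0.83 -0.46 -0.09 40; 0 0 7.86 -0.89 -0.35 -0.09 40; 0 0 7.86 -0.93 -0.22 -0.09 40; 0 0 7.86 -0.95 -0.09 -0.09 40
0 0 7.86 -0.95 0.04 -0.09 40; 0 0 7.86 -0.94 0.17 -0.09 40; 0 0 7.86 -0.91 0.29 -0.09 40; 0 0 7.86 -0.86 0.41 -0.09 40; 0 0 9 -0.89 0.14 0.2 40
0 0 9 -0.86 0.28 0.2 40; 0 0 9 -0.81 0.41 0.2 40; 0 0 9 -0.73 0.53 0.2 40; 0 0 9 -0.64 0.64 0.2 40; 0 0 9 -0.53 0.73 0.2 40
0 0 9 -0.41 0.81 0.2 40; 0 0 9 -0.28 0.86 0.2 40; 0 0 9 -0.14 0.89 0.2 40
```

play_rows(commands="0 0 7.9 -0.76 -0.57 -0.1 40; 0 0 7.9 -0.83 -0.46 -0.1 40; 0 0 7.9 -0.89 -0.35 -0.1 40; 0 0 7.9 -0.93 -0.22 -0.1 40; 0 0 7.9 -0.95 -0.09 -0.1 40")

```text
time_s: 1.98
position: [0.3936, 0.3679, 0.2559]
ee_rot: [0.549, 0.836, 0.001, -0.001]
wrist_force: [0.1, 0.7, 1.2]
opening: 0.0397
```

play_rows(commands="0 0 7.9 -0.95 0.04 -0.1 40; 0 0 7.9 -0.94 0.17 -0.1 40; 0 0 7.9 -0.91 0.29 -0.1 40; 0 0 7.9 -0.86 0.41 -0.1 40; 0 0 9 -0.89 0.14 0 40")

```text
time_s: 2.6
position: [0.4789, 0.1432, 0.2773]
ee_rot: [0.812, 0.584, 0.004, -0.001]
wrist_force: [-0.5, -0.3, 0.5]
opening: 0.0399
```

Run:
```python
from h import *
print(psi());plan([(.494,-.2065,.27,-88,40),(.494,-.2065,.15,-88,40)])
```

```text
-18.52392912698243
-0.02 -0.06 8.68 -0.82 0.31 0.01 40; -0.02 -0.06 8.68 -0.76 0.43 0.01 40; -0.02 -0.06 8.68 -0.69 0.54 0.01 40; -0.02 -0.06 8.68 -0.6 0.64 0.02 40; -0.02 -0.06 8.68 -0.49 0.72 0.02 40
-0.02 -0.06 8.68 -0.38 0.79 0.02 40; -0.02 -0.06 8.68 -0.25 0.84 0.02 40; -0.02 -0.06 8.68 -0.13 0.87 0.02 40; 0 0 0 0 0 0.8 40; 0 0 0 0 0 0.8 40
0 0 0 0 0 0.8 40
```

play_rows(commands="0 0 8.7 -0.82 0.31 0 40; 0 0 8.7 -0.76 0.43 0 40; 0 0 8.7 -0.69 0.54 0 40; 0 0 8.7 -0.6 0.64 0 40; 0 0 8.7 -0.49 0.72 0 40")

```text
time_s: 3.22
position: [0.4858, -0.0821, 0.2772]
ee_rot: [0.973, 0.23, 0.005, -0.003]
wrist_force: [0.2, -0.2, 0.6]
opening: 0.0398
```

play_rows(commands="0 0 8.7 -0.38 0.79 0 40; 0 0 8.7 -0.25 0.84 0 40; 0 0 8.7 -0.13 0.87 0 40; 0 0 0 0 0 0.8 40; 0 0 0 0 0 0.8 40")

```text
time_s: 3.85
position: [0.4908, -0.2232, 0.1982]
ee_rot: [1.0, -0.006, 0.009, -0.001]
wrist_force: [0.2, 1.3, -0.0]
opening: 0.0401
```

Run:
```python
from h import *
s=st();print(psi());c=cap('wrist','w1.png')
print(-cv2.Rodrigues(c['rvec'])[0].T@np.ravel(c['tvec']),c['vfov'])
pts=[[.494,-.2065,.096],[.52,-.2055,.096],[.468,-.2075,.096],list(np.array(s['position']))]
print(np.round(proj(c,pts)))
r=manip.recognise('wrist','valve_bar');print(r[:2])
plan([(.494,-.2065,.08,-88,40)])
```

```text
t 3.85 p [ 0.4908 -0.2232  0.1982] R [[1.0, -0.012, 0.019], [-0.013, -1.0, 0.002], [0.019, -0.003, -1.0]] F [ 0.2  1.3 -0. ] op 0.0401
-90.71545222132792
[ 0.56364964 -0.22499834  0.34338381] 68.39113399690004
[[302. 237.]
 [299. 201.]
 [304. 270.]
 [324. 305.]]
[{'centre': [0.5172, -0.081, 0.0415], 'score': 0.41}]
-0.1 -0.22 -0.91 0.03 -0.1 0.77 40; -0.1 -0.22 -0.91 0.03 -0.1 0.77 40; -0.1 -0.22 -0.91 0.04 -0.1 0.77 40
```

View pics/w1.png

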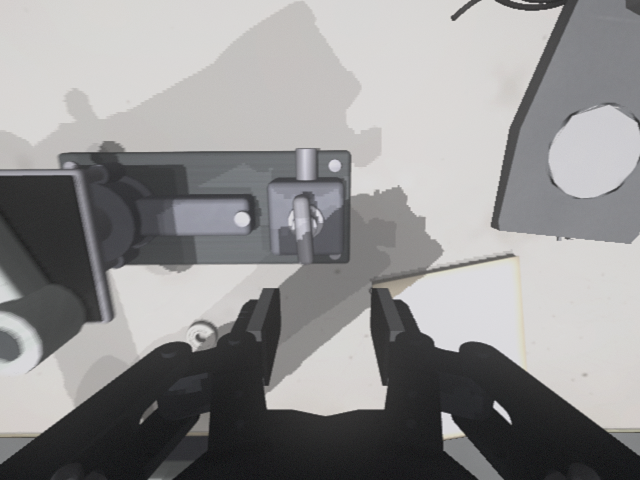

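The wrist view shows the bar from (299,197) to (305,263), within about 4 mm of my estimate and slightly farther in x, so I'll aim at x = 0.496.

Run:
```python
from h import *
plan([(.496,-.2065,.12,-88,40),(.496,-.2065,.081,-88,40)],step=.03)
```

```text
-0.1 -0.22 -0.91 0.04 -0.1 0.51 40; -0.1 -0.22 -0.91 0.05 -0.1 0.51 40; -0.1 -0.22 -0.91 0.05 -0.1 0.51 40; 0 0 0 0 0 0.39 40; 0 0 0 0 0 0.39 40
```

play_rows(commands="-0.1 -0.2 -0.9 0.04 -0.1 0.51 40; -0.1 -0.2 -0.9 0.05 -0.1 0.51 40; -0.1 -0.2 -0.9 0.05 -0.1 0.51 40; 0 0 0 0 0 0.39 40; 0 0 0 0 0 0.3 40")

```text
time_s: 4.58
position: [0.5028, -0.207, 0.0899]
ee_rot: [1.0, 0.02, 0.006, 0.002]
wrist_force: [-0.2, 0.4, -0.4]
opening: 0.0401
```

Run:
```python
from h import *
st();print(psi())
plan([(.496,-.2065,.081,-88,40)],step=.03)
```

```text
t 4.58 p [ 0.5028 -0.207   0.0899] R [[0.999, 0.04, 0.013], [0.04, -0.999, -0.003], [0.013, 0.003, -1.0]] F [-0.2  0.4 -0.4] op 0.0401
-87.73068105998425
0.19 -0.72 0.27 -0.14 -0.02 0.18 40
```

play_rows(commands="0.2 -0.7 0.3 -0.13 -0.02 0.18 40; 0 0 0 0 0 0 25; 0 0 0 0 0 0 14; 0 0 0 0 0 0 8; 0 0 0 0 0 0 8", newtons=30)

```text
time_s: 5.2
position: [0.4969, -0.2063, 0.0818]
ee_rot: [1.0, 0.017, 0.001, -0.0]
wrist_force: [0.5, -1.0, -4.8]
opening: 0.0115
```

Run:
```python
from h import *
s=st();print(psi(),s['moment'])
```

```text
t 5.2 p [ 0.4969 -0.2063  0.0818] R [[0.999, 0.035, 0.001], [0.035, -0.999, 0.0], [0.001, -0.0, -1.0]] F [ 0.5 -1.  -4.8] op 0.0115
-88.01464365606122 [-0.16481286 -0.08807585 -0.00174312]
```

play_rows(commands="0 0 -5 0 0 0 8; 0 0 -5 0 0 0 8; 0 0 -5 0 0 0 8; 0 0 0 0 0 0 8")

```text
time_s: 5.7
position: [0.4969, -0.2063, 0.0819]
ee_rot: [0.989, 0.151, 0.001, 0.0]
wrist_force: [-0.0, -0.3, -2.9]
opening: 0.0112
```

Run:
```python
from h import *
s=st();print(psi(),s['moment'])
c=cap('scene','s1.png')
print(np.round(proj(c,[[.495,-.031,.14],[.495,-.031,.085]]),1))
m=manip.cut_out('scene','casting');print([(q['score'],q['region'].sum(),np.argwhere(q['region']).mean(0)) for q in m[:2]])
```

```text
t 5.7 p [ 0.4969 -0.2063  0.0819] R [[0.954, 0.299, 0.001], [0.299, -0.954, -0.0], [0.001, 0.0, -1.0]] F [-0.  -0.3 -2.9] op 0.0112
-72.6179578001119 [ 0.02290132 -0.04301138  0.05570682]
[[343.4 270.5]
 [342.6 293.7]]
[(0.87, np.int64(939), array([267.00319489, 343.30138445])), (0.29, np.int64(3045), array([257.46666667, 203.54417077]))]
```

View pics/s1.png

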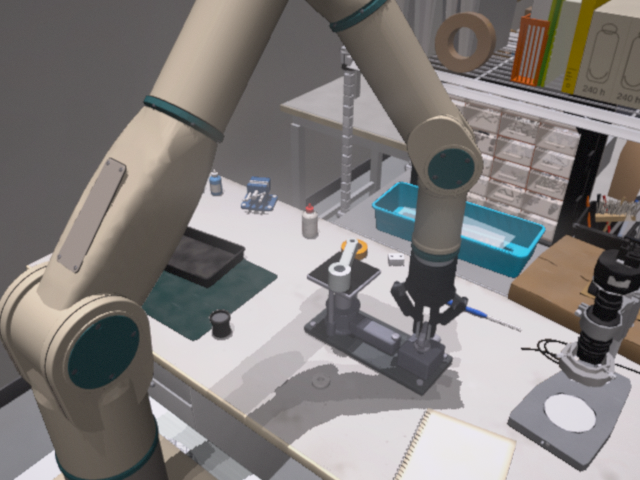

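The casting is clearly visible at (343,267) in the scene view and not blocked, and 55 mm of sinking equals 23 px. I'll track the boss by template and open in small steps.

```bash
cat > w.py <<'E'
from h import *
import json,os
t0=cv2.imread('pics/s1.png')[262:290,327:354]
def sink():
    c=manip.capture('scene');t=manip.state()['time_s']
    r=cv2.matchTemplate(c['pixels'][250:325,322:358],t0,cv2.TM_CCOEFF_NORMED)
    _,mx,_,(x,y)=cv2.minMaxLoc(r)
    d=0
    if 0<y<r.shape[0]-1:
        a,b,e=r[y-1,x],r[y,x],r[y+1,x];d=(a-e)/(2*(a-2*b+e))
    return t,(y+d-12)*2.37,mx
t,s,m=sink()
L=json.load(open('log.json')) if os.path.exists('log.json') else []
L.append((t,s));json.dump(L,open('log.json','w'))
v=(s-L[-2][1])/(t-L[-2][0]) if len(L)>1 else 0
print('t %.2f sink %.1f mm match %.2f  v since last %.1f mm/s  open %.1f deg'%(t,s,m,v,psi()+88), np.round(manip.state()['moment'][2],3))
E
python3 w.py
```

```text
Traceback (most recent call last):
  File "w.py", line 14, in <module>
    L.append((t,s));json.dump(L,open('log.json','w'))
                    ~~~~~~~~~^^^^^^^^^^^^^^^^^^^^^^^^
TypeError: Object of type float32 is not JSON serializable
```

play_rows(commands="0 0 -3 0 0 0 8; 0 0 0 0 0 0 8; 0 0 0 0 0 0 8; 0 0 0 0 0 0 8")

```text
time_s: 6.35
position: [0.4969, -0.2062, 0.0818]
ee_rot: [0.984, 0.178, 0.0, 0.0]
wrist_force: [0.8, 0.4, -2.1]
opening: 0.011
```

```bash
python3 w.py
```

```text
Traceback (most recent call last):
  File "w.py", line 13, in <module>
    L=json.load(open('log.json')) if os.path.exists('log.json') else []
      ~~~~~~~~~^^^^^^^^^^^^^^^^^^
json.decoder.JSONDecodeError: Expecting value: line 1 column 9 (char 8)
```

play_rows(commands="0 0 -3 0 0 0 8; 0 0 0 0 0 0 8; 0 0 0 0 0 0 8; 0 0 0 0 0 0 8")

```text
time_s: 6.9
position: [0.4969, -0.2062, 0.0818]
ee_rot: [0.979, 0.205, 0.0, 0.0]
wrist_force: [0.3, -0.0, -2.8]
opening: 0.011
```

```bash
python3 w.py
```

```text
Traceback (most recent call last):
  File "w.py", line 13, in <module>
    L=json.load(open('log.json')) if os.path.exists('log.json') else []
      ~~~~~~~~~^^^^^^^^^^^^^^^^^^
json.decoder.JSONDecodeError: Expecting value: line 1 column 9 (char 8)
```

Those two steps were blind because of a serialisation bug, but they were small (6° in total). I'll fix the bug and check before moving on.

```bash
rm log.json; sed -i 's/L.append((t,s))/L.append((float(t),float(s)))/' w.py; python3 w.py; python3 w.py
```

```text
t 7.00 sink 0.1 mm match 1.00  v since last 0.0 mm/s  open 21.7 deg 0.035
t 7.05 sink 0.1 mm match 1.00  v since last -0.1 mm/s  open 21.7 deg 0.017
```

play_rows(commands="0 0 -3 0 0 0 8; 0 0 0 0 0 0 8; 0 0 0 0 0 0 8")

```text
time_s: 7.42
position: [0.4968, -0.2062, 0.0818]
ee_rot: [0.973, 0.233, 0.0, 0.0]
wrist_force: [0.0, -0.3, -3.0]
opening: 0.0112
```

```bash
python3 w.py
```

```text
t 7.47 sink 0.1 mm match 1.00  v since last 0.1 mm/s  open 24.9 deg 0.019
```

play_rows(commands="0 0 -3 0 0 0 8; 0 0 0 0 0 0 8; 0 0 0 0 0 0 8")

```text
time_s: 7.85
position: [0.4969, -0.2062, 0.0818]
ee_rot: [0.966, 0.26, 0.0, 0.0]
wrist_force: [0.1, 0.1, -2.6]
opening: 0.0113
```

```bash
python3 w.py
```

```text
t 7.90 sink 0.1 mm match 1.00  v since last -0.1 mm/s  open 28.1 deg 0.028
```

play_rows(commands="0 0 -3 0 0 0 8; 0 0 0 0 0 0 8; 0 0 0 0 0 0 8")

```text
time_s: 8.28
position: [0.4968, -0.2062, 0.0818]
ee_rot: [0.958, 0.287, 0.0, 0.0]
wrist_force: [-0.5, 0.1, -3.5]
opening: 0.0111
```

```bash
python3 w.py
```

```text
t 8.32 sink 0.0 mm match 0.99  v since last -0.2 mm/s  open 31.3 deg 0.102
```

play_rows(commands="0 0 -3 0 0 0 8; 0 0 0 0 0 0 8; 0 0 0 0 0 0 8")

```text
time_s: 8.7
position: [0.4968, -0.2061, 0.0818]
ee_rot: [0.95, 0.314, 0.0, 0.0]
wrist_force: [0.0, -0.7, -2.7]
opening: 0.011
```

```bash
python3 w.py
```

```text
t 8.75 sink -0.0 mm match 0.99  v since last -0.1 mm/s  open 34.6 deg 0.053
```

play_rows(commands="0 0 -3 0 0 0 8; 0 0 0 0 0 0 8; 0 0 0 0 0 0 8")

```text
time_s: 9.12
position: [0.4968, -0.2061, 0.0818]
ee_rot: [0.94, 0.34, 0.0, 0.0]
wrist_force: [0.6, 0.2, -2.9]
opening: 0.011
```

```bash
python3 w.py
```

```text
t 9.18 sink 2.1 mm match 0.99  v since last 4.9 mm/s  open 37.8 deg 0.033
```

play_rows(commands="0 0 -3 0 0 0 8; 0 0 0 0 0 0 8; 0 0 0 0 0 0 8")

```text
time_s: 9.55
position: [0.4968, -0.2061, 0.0818]
ee_rot: [0.93, 0.366, 0.0, 0.0]
wrist_force: [0.5, 0.4, -2.6]
opening: 0.0113
```

```bash
python3 w.py
```

```text
t 9.60 sink 8.5 mm match 0.98  v since last 15.1 mm/s  open 41.0 deg 0.093
```

play_rows(commands="0 0 -0.7 0 0 0 8; 0 0 0 0 0 0 8; 0 0 0 0 0 0 8")

```text
time_s: 9.98
position: [0.4968, -0.2061, 0.0818]
ee_rot: [0.928, 0.372, 0.0, 0.0]
wrist_force: [0.9, 0.5, -2.7]
opening: 0.0109
```

```bash
python3 w.py
```

```text
t 10.03 sink 16.5 mm match 0.99  v since last 18.9 mm/s  open 41.7 deg 0.025
```

play_rows(commands="0 0 0 0 0 0 8; 0 0 0 0 0 0 8; 0 0 0 0 0 0 8; 0 0 0 0 0 0 8")

```text
time_s: 10.52
position: [0.4968, -0.2061, 0.0818]
ee_rot: [0.928, 0.372, 0.0, 0.0]
wrist_force: [0.6, 0.4, -2.2]
opening: 0.011
```

```bash
python3 w.py
```

```text
t 10.57 sink 26.2 mm match 0.98  v since last 17.6 mm/s  open 41.7 deg 0.054
```

About 18–19 mm/s and steady, so I'll hold here.

play_rows(commands="0 0 0 0 0 0 8; 0 0 0 0 0 0 8; 0 0 0 0 0 0 8; 0 0 0 0 0 0 8; 0 0 0 0 0 0 8")

```text
time_s: 11.2
position: [0.4968, -0.2061, 0.0818]
ee_rot: [0.928, 0.372, 0.0, 0.0]
wrist_force: [-1.1, -0.0, -1.9]
opening: 0.011
```

```bash
python3 w.py
```

```text
t 11.25 sink 36.4 mm match 0.96  v since last 15.2 mm/s  open 41.7 deg 0.002
```

play_rows(commands="0 0 0 0 0 0 8; 0 0 0 0 0 0 8; 0 0 0 0 0 0 8; 0 0 0 0 0 0 8; 0 0 0 0 0 0 8")

```text
time_s: 11.88
position: [0.4968, -0.2061, 0.0818]
ee_rot: [0.928, 0.372, 0.0, 0.0]
wrist_force: [-0.3, 0.5, -2.3]
opening: 0.0112
```

play_rows(commands="0 0 0 0 0 0 8; 0 0 0 0 0 0 8; 0 0 0 0 0 0 8; 0 0 0 0 0 0 8; 0 0 0 0 0 0 8")

```text
time_s: 12.5
position: [0.4968, -0.2061, 0.0818]
ee_rot: [0.928, 0.372, 0.0, 0.0]
wrist_force: [0.4, 0.3, -2.8]
opening: 0.011
```

```bash
python3 w.py
```

```text
t 12.55 sink 54.0 mm match 0.98  v since last 13.5 mm/s  open 41.7 deg -0.042
```

play_rows(commands="0 0 0 0 0 0 8; 0 0 0 0 0 0 8; 0 0 0 0 0 0 8; 0 0 0 0 0 0 8; 0 0 0 0 0 0 8")

```text
time_s: 13.18
position: [0.4968, -0.2061, 0.0818]
ee_rot: [0.928, 0.372, 0.0, 0.0]
wrist_force: [0.3, 0.3, -2.3]
opening: 0.0112
```

```bash
python3 w.py
```

```text
t 13.22 sink 57.7 mm match 0.97  v since last 5.4 mm/s  open 41.7 deg -0.008
```

play_rows(commands="0 0 0 0 0 0 8; 0 0 0 0 0 0 8; 0 0 0 0 0 0 8; 0 0 0 0 0 0 8; 0 0 0 0 0 0 8")

```text
time_s: 13.85
position: [0.4968, -0.2061, 0.0818]
ee_rot: [0.928, 0.372, 0.0, 0.0]
wrist_force: [0.2, 1.0, -3.0]
opening: 0.0111
```

```bash
python3 w.py
```

```text
t 13.90 sink 57.7 mm match 0.97  v since last -0.0 mm/s  open 41.7 deg -0.025
```

It's fully down: two equal readings at the end stop. Now I'll shut the valve.

play_rows(commands="0 0 8.4 0 0 0 8; 0 0 8.4 0 0 0 8; 0 0 8.4 0 0 0 8; 0 0 8.4 0 0 0 8; 0 0 6 0 0 0 8")

```text
time_s: 14.52
position: [0.4969, -0.2063, 0.0818]
ee_rot: [1.0, 0.025, 0.001, 0.0]
wrist_force: [0.4, -0.3, -2.6]
opening: 0.0112
```

play_rows(commands="0 0 2.5 0 0 0 8; 0 0 0 0 0 0 8; 0 0 2 0 0 0 8; 0 0 0 0 0 0 8; 0 0 0 0 0 0 8")

```text
time_s: 15.15
position: [0.4969, -0.2064, 0.0818]
ee_rot: [1.0, -0.013, 0.0, 0.001]
wrist_force: [-0.8, -0.3, -3.6]
opening: 0.0106
```

```bash
python3 w.py
```

```text
t 15.20 sink 57.6 mm match 0.97  v since last -0.0 mm/s  open -3.5 deg 0.41
```

The moment of 0.41 N m shows the valve is against its stop. I'll release and go up.

play_rows(commands="0 0 0 0 0 0 40; 0 0 0 0 0 0 40; 0 0 0 0 0 -0.6 40; 0 0 0 0 0 -0.9 40; 0 0 0 0 0 -0.9 60")

```text
time_s: 15.82
position: [0.4955, -0.2061, 0.203]
ee_rot: [1.0, -0.015, -0.002, -0.0]
wrist_force: [0.5, -0.1, -0.4]
opening: 0.0567
```

Run:
```python
from h import *
st();plan([(.4933,-.0333,.2,-66.4,60)],step=.045)
```

```text
t 15.82 p [ 0.4955 -0.2061  0.203 ] R [[1.0, -0.031, -0.003], [-0.031, -1.0, 0.001], [-0.003, -0.001, -1.0]] F [ 0.5 -0.1 -0.4] op 0.0567
-0.02 0.04 -6.34 -0.04 -0.86 0.02 60; -0.02 0.04 -6.34 0.06 -0.86 0.02 60; -0.02 0.04 -6.34 0.15 -0.85 0.02 60; -0.02 0.04 -6.34 0.25 -0.83 0.02 60
```

play_rows(commands="0 0 -6.3 -0.04 -0.86 0 60; 0 0 -6.3 0.06 -0.86 0 60; 0 0 -6.3 0.15 -0.85 0 60; 0 0 -6.3 0.25 -0.83 0 60; 0 0 0 0 0 0 60")

```text
time_s: 16.45
position: [0.4963, -0.0312, 0.2081]
ee_rot: [0.978, 0.208, 0.004, 0.002]
wrist_force: [-0.1, -0.8, -0.6]
opening: 0.0601
```

Run:
```python
from h import *
s=st();print(psi())
c=cap('wrist','w2.png')
a=np.radians(23.6);C=np.array([.4933,-.0333]);d=np.array([np.cos(a),np.sin(a)])
P=lambda k,z:[*(C+k*d),z]
q=np.round(proj(c,[P(-.04,.123),P(.07,.109),P(0,.109)]));print(q.tolist())
r=manip.cut_out('wrist','casting')
if r: print(r[0]['score'],np.argwhere(r[0]['region']).mean(0))
b=manip.cut_out('wrist','valve_bar')
if b:
  ys,xs=np.nonzero(b[0]['region']);print('bar',b[0]['score'],cv2.minAreaRect(np.c_[xs,ys].astype(np.float32)))
im=c['pixels'].copy()
for x,y in q: cv2.circle(im,(int(x),int(y)),3,(0,0,255),-1)
cv2.imwrite('pics/w2.png',im)
```

```text
t 16.45 p [ 0.4963 -0.0312  0.2081] R [[0.914, 0.406, 0.009], [0.406, -0.914, -0.001], [0.008, 0.005, -1.0]] F [-0.1 -0.8 -0.6] op 0.0601
-66.03951597842769
[[324.0, 304.0], [325.0, 145.0], [324.0, 245.0]]
0.57 [235.5740467  326.26544487]
bar 0.63 ((510.8041076660156, 309.53692626953125), (38.591094970703125, 63.5463981628418), 34.33021926879883)
```

View pics/w2.png

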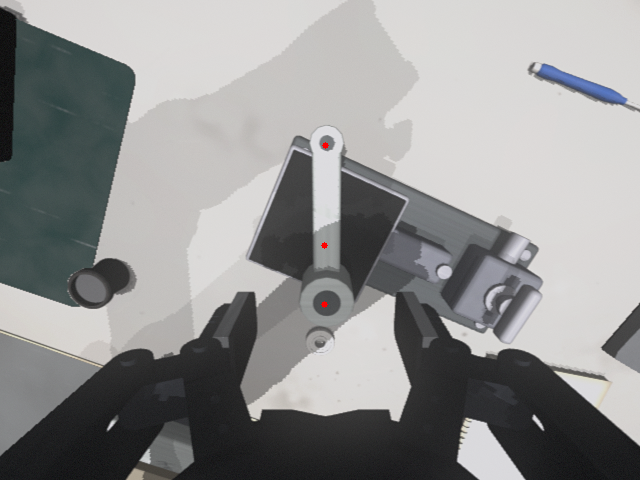

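The marked predictions land on the boss (324,304) and the end hole (327,142) to within about 2 mm, and the bar sits in its shut position. Going down to grasp.

Run:
```python
from h import *
plan([(.4943,-.0325,.13,-66.2,60),(.4943,-.0325,.095,-66.2,60)],step=.03)
```

```text
0.17 -0.14 -0.1 -0.01 -0.03 0.52 60; 0.17 -0.14 -0.1 -0.01 -0.03 0.52 60; 0.17 -0.14 -0.1 0 -0.03 0.52 60; 0 0 0 0 0 0.35 60; 0 0 0 0 0 0.35 60
```

play_rows(commands="0.2 -0.1 -0.1 0 -0.03 0.52 60; 0.2 -0.1 -0.1 0 -0.03 0.52 60; 0.2 -0.1 -0.1 0 -0.03 0.52 60; 0 0 0 0 0 0.3 60; 0 0 0 0 0 0.2 60")

```text
time_s: 17.23
position: [0.4977, -0.0415, 0.1045]
ee_rot: [0.98, 0.198, 0.004, 0.002]
wrist_force: [0.1, 0.9, 0.6]
opening: 0.0599
```

Run:
```python
from h import *
st();plan([(.4943,-.0325,.0885,-66.2,60)],step=.03)
```

```text
t 17.23 p [ 0.4977 -0.0415  0.1045] R [[0.921, 0.389, 0.008], [0.389, -0.921, -0.002], [0.006, 0.005, -1.0]] F [0.1 0.9 0.6] op 0.0599
0.29 -0.36 -0.91 0 -0.19 0.32 60
```

play_rows(commands="0.3 -0.4 -0.9 0 -0.19 0.12 60; 0 0 0 0 0 0 60")

```text
time_s: 17.48
position: [0.494, -0.0328, 0.0982]
ee_rot: [0.979, 0.206, -0.001, -0.0]
wrist_force: [0.1, -0.7, 0.4]
opening: 0.0597
```

Run:
```python
from h import *
st();plan([(.4943,-.0325,.0885,-66.2,60)],step=.03)
```

```text
t 17.48 p [ 0.494  -0.0328  0.0982] R [[0.915, 0.403, -0.001], [0.403, -0.915, -0.0], [-0.001, -0.0, -1.0]] F [ 0.1 -0.7  0.4] op 0.0597
-0.03 0.07 -0.02 0.01 0 0.19 60
```

play_rows(commands="0 0.1 0 0.01 0 0.18 60; 0 0 0 0 0 0 40; 0 0 0 0 0 0 24; 0 0 0 0 0 0 10; 0 0 0 0 0 0 10", newtons=60)

```text
time_s: 18.1
position: [0.4954, -0.0326, 0.0898]
ee_rot: [0.978, 0.206, 0.002, 0.0]
wrist_force: [0.6, 0.8, -3.2]
opening: 0.0187
```

Run:
```python
from h import *
st();print(psi())
```

```text
t 18.1 p [ 0.4954 -0.0326  0.0898] R [[0.915, 0.404, 0.003], [0.404, -0.915, 0.0], [0.003, 0.001, -1.0]] F [ 0.6  0.8 -3.2] op 0.0187
-66.19572487559842
```

Gripped. I'll lift slowly and check.

play_rows(commands="0 0 0 0 0 -0.1 10; 0 0 0 0 0 -0.2 10; 0 0 0 0 0 -0.3 10; 0 0 0 0 0 -0.3 10; 0 0 0 0 0 0 10", newtons=80)

```text
time_s: 18.73
position: [0.4948, -0.0323, 0.138]
ee_rot: [0.978, 0.206, 0.001, -0.0]
wrist_force: [0.3, -0.7, -4.2]
opening: 0.0184
```

Run:
```python
from h import *
s=st();print(np.round(s['moment'],2))
c=cap('scene','s2.png');cv2.imwrite('pics/s2z.png',cv2.resize(c['pixels'][220:400,260:480],None,fx=3,fy=3))
```

```text
t 18.73 p [ 0.4948 -0.0323  0.138 ] R [[0.915, 0.404, 0.002], [0.404, -0.915, 0.001], [0.003, 0.0, -1.0]] F [ 0.3 -0.7 -4.2] op 0.0184
[ 0.03  0.01 -0.01]
```

View pics/s2z.png

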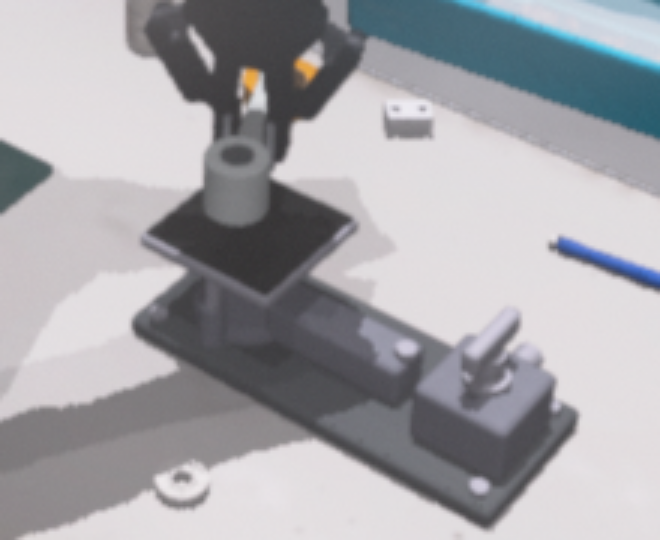

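The casting hangs level, the platform is down and the bar is shut. I'll carry it to the tray.

Run:
```python
from h import *
plan([(.468,.363,.17,7.5,10)],step=.04)
```

```text
0 -0.01 -7.37 0.27 -0.74 -0.06 10; 0 -0.01 -7.37 0.36 -0.7 -0.06 10; 0 -0.01 -7.37 0.45 -0.65 -0.06 10; 0 -0.01 -7.37 0.53 -0.59 -0.06 10; 0 -0.01 -7.37 0.6 -0.51 -0.06 10
0 -0.01 -7.37 0.66 -0.43 -0.06 10; 0 -0.01 -7.37 0.71 -0.34 -0.06 10; 0 -0.01 -7.37 0.75 -0.25 -0.06 10; 0 -0.01 -7.37 0.78 -0.15 -0.06 10; 0 -0.01 -7.37 0.79 -0.05 -0.07 10
```

play_rows(commands="0 0 -4 0.2 -0.4 -0.2 10; 0 0 -7.4 0.36 -0.7 -0.1 10; 0 0 -7.4 0.45 -0.65 -0.1 10; 0 0 -7.4 0.53 -0.59 -0.1 10; 0 0 -7.4 0.6 -0.51 -0.1 10")

```text
time_s: 19.4
position: [0.492, 0.149, 0.1667]
ee_rot: [0.875, 0.485, -0.001, 0.001]
wrist_force: [0.6, -0.2, -4.0]
opening: 0.0182
```

play_rows(commands="0 0 -7.4 0.66 -0.43 -0.1 10; 0 0 -7.4 0.71 -0.34 0 10; 0 0 -7.4 0.75 -0.25 0 10; 0 0 -7.4 0.78 -0.15 0 10; 0 0 -4 0.4 -0.05 0 10")

```text
time_s: 20.02
position: [0.4828, 0.334, 0.1692]
ee_rot: [0.689, 0.725, -0.003, -0.0]
wrist_force: [0.5, -0.3, -3.9]
opening: 0.0182
```

Run:
```python
from h import *
st();print(psi());plan([(.468,.363,.15,7.5,10)],step=.03)
```

```text
t 20.02 p [0.4828 0.334  0.1692] R [[-0.051, 0.999, -0.005], [0.999, 0.051, -0.004], [-0.004, -0.005, -1.0]] F [ 0.5 -0.3 -3.9] op 0.0182
2.895496278415504
-0.15 0.1 -2.3 0.3 -0.13 0.19 10; -0.15 0.1 -2.3 0.3 -0.12 0.19 10
```

play_rows(commands="-0.15 0.1 -2.3 0.3 -0.13 0.19 10; -0.15 0.1 -2.3 0.25 -0.12 0.19 10; 0 0 0 0 0 0 10; 0 0 0 0 0 0 10")

```text
time_s: 20.52
position: [0.4665, 0.3581, 0.1473]
ee_rot: [0.659, 0.752, -0.003, 0.001]
wrist_force: [0.6, -0.6, -3.7]
opening: 0.0184
```

Run:
```python
from h import *
s=st();print(psi())
c=cap('wrist')
im=c['pixels'].copy()
T=np.array([.467,.373]);a=np.radians(7.5);ex=np.array([np.cos(a),np.sin(a)]);ey=np.array([-ex[1],ex[0]])
q=proj(c,[[*(T+i*.069*ex+j*.1015*ey),.032] for i,j in[(1,1),(1,-1),(-1,-1),(-1,1)]]).astype(int)
cv2.polylines(im,[q.reshape(-1,1,2)],True,(0,0,255),1)
q=proj(c,[[*(T+i*.064*ex+j*.097*ey),.002] for i,j in[(1,1),(1,-1),(-1,-1),(-1,1)]]).astype(int)
cv2.polylines(im,[q.reshape(-1,1,2)],True,(0,255,0),1)
cv2.imwrite('pics/w3.png',im)
plan([(.468,.363,.06,7.5,10)],step=.03)
```

```text
t 20.52 p [0.4665 0.3581 0.1473] R [[-0.131, 0.991, -0.003], [0.991, 0.131, -0.005], [-0.004, -0.003, -1.0]] F [ 0.6 -0.6 -3.7] op 0.0184
7.529527109982261
-0.07 0.08 0.01 0.03 0.02 0.58 10; -0.07 0.08 0.01 0.03 0.02 0.58 10; -0.07 0.08 0.01 0.03 0.02 0.58 10
```

View pics/w3.png

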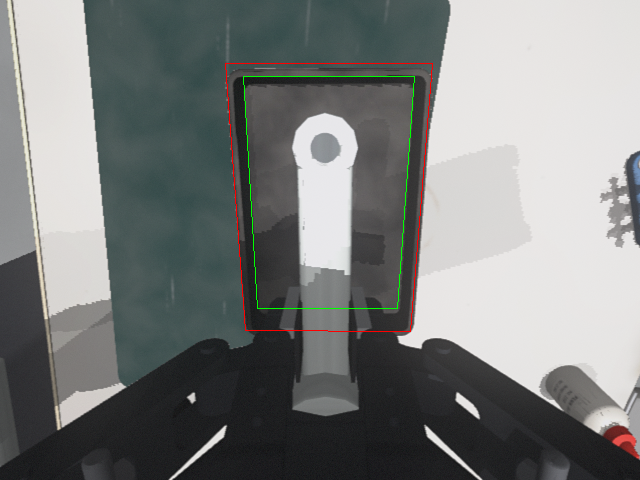

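The outlines match the tray to within about 4 mm: the far rim is at row 70 against 64 predicted, so I'll shift the target 2 mm closer. Lowering now.

play_rows(commands="0 0.1 0 0.02 0.02 0.58 10; 0 0.1 0 0.02 0.02 0.58 10; 0 0 0 0 0 0.5 10; 0 0 0 0 0 0.3 10; 0 0 0 0 0 0 10")

```text
time_s: 21.2
position: [0.473, 0.3573, 0.0495]
ee_rot: [0.662, 0.75, 0.001, 0.001]
wrist_force: [-0.9, 0.1, -3.0]
opening: 0.0183
```

Run:
```python
from h import *
st();print(psi());plan([(.468,.361,.02,7.5,10),(.468,.361,.0085,7.5,10)],step=.012)
```

```text
t 21.2 p [0.473  0.3573 0.0495] R [[-0.124, 0.992, 0.003], [0.992, 0.124, 0.0], [-0.0, 0.003, -1.0]] F [-0.9  0.1 -3. ] op 0.0183
7.097446813994189
0.06 0 -0.13 0.03 -0.03 0.2 10; 0.06 0 -0.13 0.03 -0.03 0.2 10; 0.06 0 -0.13 0.03 -0.03 0.2 10; 0 0 0 0 0 0.23 10
```

play_rows(commands="0.1 0 -0.1 0.03 -0.03 0.2 10; 0.1 0 -0.1 0.03 -0.03 0.2 10; 0 0 -0.1 0.03 -0.03 0.2 10; 0 0 0 0 0 0.08 10; 0 0 0 0 0 0 10")

```text
time_s: 21.82
position: [0.4693, 0.3626, 0.0153]
ee_rot: [0.66, 0.751, 0.002, 0.0]
wrist_force: [-0.3, 0.5, -3.8]
opening: 0.0185
```

Run:
```python
from h import *
st();print(psi());plan([(.468,.361,.008,7.5,10)],step=.02)
```

```text
t 21.82 p [0.4693 0.3626 0.0153] R [[-0.129, 0.992, 0.003], [0.992, 0.129, 0.002], [0.002, 0.003, -1.0]] F [-0.3  0.5 -3.8] op 0.0185
7.417565154994193
0.17 -0.11 -0.08 -0.03 -0.03 0.15 10
```

play_rows(commands="0.1 -0.1 0 0 0 0.08 10; 0 0 0 0 0 0.05 10; 0 0 0 0 0 0.03 10; 0 0 0 0 0 0 10")

```text
time_s: 22.32
position: [0.4699, 0.3629, 0.0075]
ee_rot: [0.66, 0.751, 0.001, 0.001]
wrist_force: [-0.6, 0.4, -3.4]
opening: 0.0185
```

play_rows(commands="0 0 0 0 0 0.03 10; 0 0 0 0 0 0 10; 0 0 0 0 0 0.02 10; 0 0 0 0 0 0 10")

```text
time_s: 22.82
position: [0.4703, 0.3631, 0.0075]
ee_rot: [0.66, 0.751, 0.002, 0.0]
wrist_force: [0.9, -1.4, -3.0]
opening: 0.0179
```

play_rows(commands="0 0 0 0 0 0.08 10; 0 0 0 0 0 0 10")

```text
time_s: 23.08
position: [0.4708, 0.3634, 0.0082]
ee_rot: [0.66, 0.751, 0.003, -0.0]
wrist_force: [-0.3, 0.1, -4.0]
opening: 0.0182
```

play_rows(commands="0 0 0 0 0 0.1 10; 0 0 0 0 0 0.1 10")

```text
time_s: 23.32
position: [0.4712, 0.3637, 0.0072]
ee_rot: [0.66, 0.751, 0.004, -0.002]
wrist_force: [-12.0, -7.6, 54.1]
opening: 0.018
```

Run:
```python
from h import *
s=st();print(psi(),np.round(s['moment'],2))
```

```text
t 23.32 p [0.4712 0.3637 0.0072] R [[-0.128, 0.992, 0.002], [0.992, 0.128, 0.008], [0.008, 0.003, -1.0]] F [-12.   -7.6  54.1] op 0.018
7.34846805252595 [-1.78  2.74  0.03]
```

It's firmly on the floor. The last push reached 54 N, so I'll ease off and then release.

play_rows(commands="0 0 0 0 0 0 10; 0 0 0 0 0 0 24; 0 0 0 0 0 0 30; 0 0 0 0 0 0 40; 0 0 0 0 0 0 40")

```text
time_s: 23.95
position: [0.4721, 0.3642, 0.0067]
ee_rot: [0.66, 0.751, 0.004, -0.002]
wrist_force: [1.2, -1.1, -0.1]
opening: 0.0402
```

Run:
```python
from h import *
s=st();print(psi())
```

```text
t 23.95 p [0.4721 0.3642 0.0067] R [[-0.128, 0.992, 0.003], [0.992, 0.128, 0.009], [0.008, 0.004, -1.0]] F [ 1.2 -1.1 -0.1] op 0.0402
7.343903807129322
```

Released with no force on the wrist. I'll go straight up, then back toward the start position.

play_rows(commands="0 0 0 0 0 -0.3 40; 0 0 0 0 0 -0.6 40; 0 0 0 0 0 -0.9 40; 0 0 0 0 0 -0.9 40; 0 0 0 0 0 -0.9 40")

```text
time_s: 24.58
position: [0.4698, 0.3613, 0.1915]
ee_rot: [0.661, 0.751, 0.001, -0.002]
wrist_force: [1.1, 0.6, 0.4]
opening: 0.0401
```

play_rows(commands="0 0 0 0.9 -0.3 -0.2 40; 0 0 0 0.9 -0.3 -0.2 40; 0 0 0 0.9 -0.3 0 40; 0 0 0 0.9 -0.3 0 40; 0 0 0 0 0 0 40")

```text
time_s: 25.2
position: [0.3885, 0.5381, 0.2248]
ee_rot: [0.662, 0.749, 0.009, -0.002]
wrist_force: [0.7, 0.0, -0.6]
opening: 0.0402
```

Run:
```python
from h import *
st()
t=cap('top'); im=t['pixels']
cv2.imwrite('pics/end.png',cv2.resize(im[140:380,120:520],None,fx=2,fy=2,interpolation=cv2.INTER_CUBIC))
for n in ['casting','loupe','bearing','flux_bottle','driver_blue','block']:
    r=manip.recognise('top',n);print(n,[(np.round(q['centre'],3).tolist(),round(q['score'],2)) for q in r[:2]])
```

```text
t 25.2 p [0.3885 0.5381 0.2248] R [[-0.123, 0.992, 0.009], [0.992, 0.123, 0.016], [0.015, 0.011, -1.0]] F [ 0.7  0.  -0.6] op 0.0402
casting [([0.47, 0.356, 0.027], 0.89)]
loupe [([0.341, 0.149, 0.031], 0.5)]
bearing [([0.359, -0.087, 0.003], 0.59)]
flux_bottle [([0.706, 0.227, 0.059], 0.59)]
driver_blue [([0.699, -0.205, 0.011], 0.59)]
block [([0.747, 0.002, 0.019], 0.5)]
```

View pics/end.png

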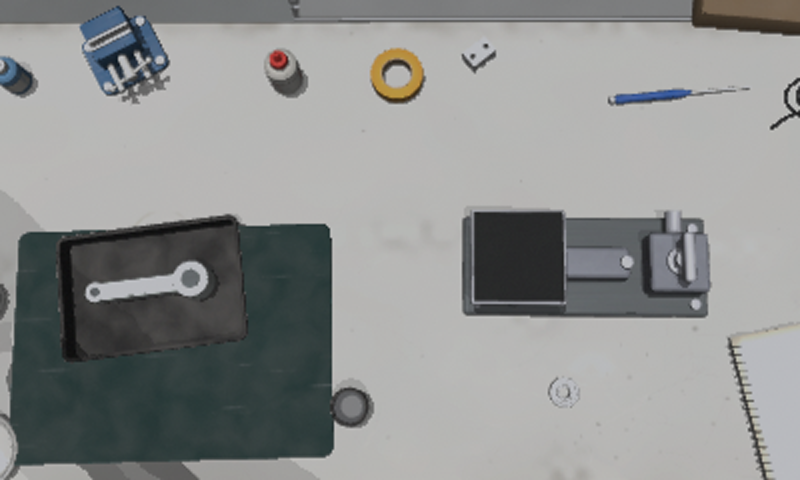

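The casting lies flat inside the tray, at (150,285) in this crop. The platform is down, the bar is back at its shut angle, and every bystander is where it started. Handing in.

```bash
python3 -c "
from bench import manip
print(manip.finish_job())"
```

```text
the job is handed in; nothing more can be done
None
```

The lift is down, the valve is shut and the casting lies flat in the tray; I handed the job in at about 25 s of the 72 s allowed.

- **Lowering:** I opened the valve about 42° (0.73 rad). By camera, the platform sank at 14–19 mm/s and the last two readings were the same at the bottom. My tracking read 57.7 mm of travel instead of 55 mm; I put that down to its rough pixel scale.
- **Shutting the valve:** I turned it back until it met the stop, at 0.41 N m. In the last picture the bar is back at its shut angle.
- **Casting:** I gripped it at the balance point and it hung level in the scene view. The last picture shows it flat inside the tray walls, near the middle. All five bystanders were found within about 4 mm of where they started.

**What went wrong:**
- **Blind valve steps:** A script error left two 3° valve steps unwatched. The platform had not started to sink at that point.
- **Hard set-down:** Small downward steps and the force reading did not show when the casting reached the tray floor. The last push reached 54 N at the wrist before I eased off and let go. That is under the 120 N wrist limit, and the push went through the fingers and casting. I could not check it against the 40 N limit on the arm and gripper body.

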